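# Unstack the specimen boxes and put each in its own bay

## Task

The specimen boxes are back from the microscope in two stacks of two. Take the stacks apart and set each box flat on the floor of the bay of its own colour, inside the rim. Keep the boxes upright and set them down without dropping them, since the pinned beetles are brittle, and leave the sample jar and the petri dish where they are.

Things in the scene. Friction and masses are not known exactly. Their poses are not given: they have to be found in the camera images.
- red_box: Large closed specimen box, 56 x 90 x 32 mm (x, y, z), 160 g (+-40%), loose, hard sides, flat lid: red base and red end blocks, a clear window between showing a beetle on white card. Stands on the table, a small box lying on it; its coloured ends stick out. Origin: centre of its underside; z up, y along its length. Grip it across x.
- red_bay: Bay for the red box: shallow fixed tray, red floor 3 mm thick, pale wooden rim 6 mm wide with its top 8 mm above the table; inside 72 x 106 mm (x, y), outside 84 x 118 mm: 8 mm to spare on every side of the box when their y axes are parallel, either end first. Origin: centre of its underside, on the table; z up, y along its length; place and yaw vary.
- blue_box: Large closed specimen box, 56 x 90 x 32 mm (x, y, z), 160 g (+-40%), loose, hard sides, flat lid: blue base and blue end blocks, a clear window between showing a beetle on white card. Stands on the table, a small box lying on it; its coloured ends stick out. Origin: centre of its underside; z up, y along its length. Grip it across x.
- blue_bay: Bay for the blue box: shallow fixed tray, blue floor 3 mm thick, pale wooden rim 6 mm wide with its top 8 mm above the table; inside 72 x 106 mm (x, y), outside 84 x 118 mm: 8 mm to spare on every side of the box when their y axes are parallel, either end first. Origin: centre of its underside, on the table; z up, y along its length; place and yaw vary.
- yellow_box: Small closed specimen box, 44 x 60 x 32 mm (x, y, z), 90 g (+-40%), loose, hard sides, flat lid: yellow base and yellow end blocks, a clear window between showing a beetle on white card. Lies on a large box (which one varies), askew by up to 0.7 rad. Origin: centre of its underside; z up, y along its length. Grip it across x.
- yellow_bay: Bay for the yellow box: shallow fixed tray, yellow floor 3 mm thick, pale wooden rim 6 mm wide with its top 8 mm above the table; inside 60 x 76 mm (x, y), outside 72 x 88 mm: 8 mm to spare on every side of the box when their y axes are parallel, either end first. Origin: centre of its underside, on the table; z up, y along its length; place and yaw vary.
- green_box: Small closed specimen box, 44 x 60 x 32 mm (x, y, z), 90 g (+-40%), loose, hard sides, flat lid: green base and green end blocks, a clear window between showing a beetle on white card. Lies on a large box (which one varies), askew by up to 0.7 rad. Origin: centre of its underside; z up, y along its length. Grip it across x.
- green_bay: Bay for the green box: shallow fixed tray, green floor 3 mm thick, pale wooden rim 6 mm wide with its top 8 mm above the table; inside 60 x 76 mm (x, y), outside 72 x 88 mm: 8 mm to spare on every side of the box when their y axes are parallel, either end first. Origin: centre of its underside, on the table; z up, y along its length; place and yaw vary.
- sample_jar: Bystander: amber glass jar with a white lid and a paper label, 48 mm across, 65 mm high, loose, standing on the table at one side of the work. Origin: centre of its underside.
- petri_dish: Bystander: low closed glass dish, 70 mm across, 16 mm high, with white paper and a small beetle model on it (about 25 mm high in all), loose, lying on the table at one side of the work. Origin: centre of its underside.

How it is judged:
By the outcome, as a careful person would: the job done as asked, in the order asked, and still so for the second after the job is handed in, with the robot touching nothing.
It also fails if it takes over 112 s, if anything falls off the work surface, if the arm or the gripper's body presses on something with over 40 N, if the wrist force passes 120 N, or if a joint passes its speed limit or range.

## Robot

A 6-joint arm with a two-finger parallel gripper is mounted at the origin on the work surface. World frame = base frame: x ahead of the robot, y to its left, z up, the work surface at z = 0. Lengths are in m, angles in rad, forces in N, time in s.
With the tool pointing down it reaches from about 0.3 to 0.775 m from the base axis. Payload 14.6 kg.
Tool frame: the origin (TCP) lies at the very end of the fingers, on their centre line; the grasp point (between the pads) lies 19 mm behind it; z points along the fingers, y is the line along which they close (so a half turn about z gives the same grasp; the last joint's range is limited). The gripper opens to 94 mm and grips with 3 to 60 N. Pads are 16 mm wide; open, the fingers measure 119 mm over their backs; the gripper's body (75 mm by 177 mm) begins 78 mm behind the grasp point.
Start: joints at [1.2, 0.3, 1.521, -0, 1.321, -0.067], TCP at [0.165, 0.525, 0.205] pointing down, gripper open.
Joint ranges: [-3.03, 3.03], [-0.79, 2.21], [0.23, 2.52], [-1.04, 4.18], [0, 3.07], [-2.55, 2.55]. Speed limits (rad/s): [2.22, 2.22, 2.57, 3.14, 3.14, 3.14].

## Interface

Orientations are given as [roll, pitch, yaw] about the fixed x, y, z axes, in that order (R = Rz(yaw) Ry(pitch) Rx(roll)).
In Python, from station import status, vision, order, silhouettes gives the robot as it stands. The module is installed in compiled form; this text tells all that it offers.
- The arm moves only by the shell command python3 -m pendant 'ROWS' [FORCE]. ROWS is JSON, one flat list of numbers, 7 for each row, row after row: the shift along the tool's x, y, z in units of 500 mm (1.0 is 500 mm), then the turn, a rotation vector about the tool's x, y, z in units of 90 degrees (1.0 is 90 degrees), then the opening, from -1 (shut) to 1 (fully open). A call has 1 to 12 rows; each row is the pose to reach, as a shift and turn from the pose commanded when the call began, along the tool's axes at that moment; what a row does not reach only later rows make up. A row lasts 1/10 s, in which the tool goes at most 50 mm and 8.59 degrees, less where a joint would pass 70% of its speed; a pose out of reach is approached as far as the arm can. A call with a number of a shift or a turn outside -1 to 1 is refused whole. A call with a gripper value outside its range is refused whole. The fingers move at their own pace and stop on an object; FORCE is the grip in N (left out, the last holds). Time passes only in rows, so rows that repeat a pose let the fingers close. It gives the time, the measured TCP pose, the force, the opening and the grip force at its end, in the units of the state.
- status.get_obs(): the state, without advancing time (a new reading comes with each control period).
- vision.camera(name): name is "scene" or "top" or "wrist"; returns a dict with "pixels" (420x560x3 uint8, red, green, blue), "K" (3x3 intrinsics, pixels), "k1" (the pictures are not rectified: a ray, as slopes to the right and down, at radius r is drawn at 1 + k1 r^2 times it, then the intrinsics apply), "R" (3x3) and "t" (3): a world point X has camera coordinates R X + t. Camera axes: x right, y down, z forward; pixel columns grow to the right and rows downward; lengths in m; the calibration is good to about 2 mm. A picture is of the moment at which its call begins. There is no depth.
- order.hand_in(): hands the job in; it is judged then, once.
Trained networks look in a picture, given as the dict that the camera call returned (one of the last four; its "shot" number tells which), for a name from the list of things; names that differ only in an ending like _2 or _b are one class to them, and where a whole thing is asked for, a point or a joint stands for the part that bears it (a point fixed in the world has none). Each returns a list of dicts, best first, with "score" (0 to 1); they miss things now and then, are a little off and sometimes report something else, mostly with a low value. They report only what shows in the picture. A call takes as long as a camera call.
- silhouettes(target, picture): "region" (420x560 bool, what is visible of it) and "extent" ([left, top, right, bottom] in pixels, round what is visible of it).
The state is a dict: "time_s": time; "qpos": joint angles; "joint_vel": joint speeds; "tau": joint torques, N m; "ee_pos": TCP position; "eef_rot": TCP orientation; "force": force on the tool from outside, world axes, zero at the start; "moment": the same for the moment, N m; "grip_width": finger opening in m; "grip_force": force on a finger pad.
Only numpy, scipy, OpenCV 4.12 (cv2) and the standard library are available. Lean on these libraries where they do the work, as an engineer would, in place of code of your own. Each camera call takes 0.05 s, during which the arm holds its last target. There are 200 camera calls.

## Working session

There is one attempt and no reset: what is moved stays moved. The work goes in short steps, Python scripts to look and compute and a shell command to move; the robot and the scene stay as the last step left them, time stands still between calls to the robot, and variables do not carry over. Pictures are saved under pics/ and viewed, at most 14 in all, crops included, and the job is handed in when it is done.

```bash
mkdir -p pics; cat > h.py <<'E'
import numpy as np, cv2
from station import status, vision, order, silhouettes
from scipy.spatial.transform import Rotation as Ro
def save(p,n): cv2.imwrite('pics/'+n+'.png',cv2.cvtColor(p['pixels'],cv2.COLOR_RGB2BGR))
def ray(p,uv):
    uv=np.atleast_2d(np.asarray(uv,float)); K=p['K']
    d=np.array([p['k1'],0,0,0,0],float)
    n=cv2.undistortPoints(uv[:,None],np.asarray(K,float),d)[:,0]
    D=np.c_[n,np.ones(len(n))]@np.asarray(p['R']); C=-np.asarray(p['R']).T@np.asarray(p['t'])
    return C,D
def onz(p,uv,z):
    C,D=ray(p,uv); return C+D*((z-C[2])/D[:,2:3])
def proj(p,X):
    r,_=cv2.Rodrigues(np.asarray(p['R'],float))
    return cv2.projectPoints(np.asarray(X,float).reshape(-1,1,3),r,np.asarray(p['t'],float),np.asarray(p['K'],float),np.array([p['k1'],0,0,0,0],float))[0][:,0]
E
python3 - <<'E'
from h import *
s=status.get_obs(); print({k:np.round(v,3).tolist() for k,v in s.items()})
ims=[]
for c in ['top','scene']:
    p=vision.camera(c); save(p,c+'0'); print(c,p['K'],p['k1'],np.round(-np.array(p['R']).T@p['t'],3),np.round(p['R'],2).tolist())
    for n in ['red_box','blue_box','yellow_box','green_box','red_bay','blue_bay','yellow_bay','green_bay','sample_jar','petri_dish']:
        print(n,[(round(d['score'],2),d['extent'],int(d['region'].sum())) for d in silhouettes(n,p)][:3])
E
```

```text
{'time_s': 0.0, 'qpos': [1.2, 0.3, 1.522, 0.0, 1.321, -0.067], 'joint_vel': [0.0, 0.0, -0.001, -0.001, -0.002, 0.001], 'tau': [-0.003, -53.18, -35.275, 0.071, 0.024, -0.0], 'ee_pos': [0.164, 0.525, 0.205], 'eef_rot': [-3.14, -0.0, 2.838], 'force': [-0.624, 0.024, -0.785], 'moment': [0.037, 0.067, 0.01], 'grip_force': 0.0, 'grip_width': 0.094}
top [[409.68165526   0.         274.35970335]
 [  0.         409.68165526 212.53992921]
 [  0.           0.           1.        ]] -0.10535702100699514 [ 0.439 -0.016  1.05 ] [[0.02, -1.0, -0.02], [-1.0, -0.02, -0.08], [0.08, 0.02, -1.0]]
red_box [(0.69, [349.0, 234.9, 384.5, 261.8], 326), (0.49, [162.0, 231.9, 202.7, 265.0], 1000)]
blue_box [(0.88, [263.1, 231.0, 302.6, 251.0], 337), (0.49, [269.7, 234.5, 292.9, 252.1], 444)]
yellow_box [(0.76, [355.2, 238.0, 382.2, 260.0], 505)]
green_box [(0.75, [269.2, 233.8, 295.9, 252.9], 451), (0.45, [257.6, 147.8, 295.9, 179.4], 990)]
red_bay [(0.75, [354.7, 148.1, 407.9, 190.8], 1456)]
blue_bay [(0.67, [145.4, 150.0, 200.9, 190.2], 1470)]
yellow_bay [(0.69, [261.0, 149.4, 293.6, 178.4], 942)]
green_bay 
[... 366 characters left out ...]
-0.74], [-0.72, -0.18, -0.67]]
red_box [(0.62, [200.3, 188.2, 235.9, 202.0], 331), (0.23, [268.5, 198.6, 300.4, 218.6], 424)]
blue_box [(0.79, [267.8, 201.4, 301.3, 216.9], 430)]
yellow_box [(0.88, [208.2, 176.3, 230.6, 193.6], 363)]
green_box [(0.77, [272.8, 188.2, 298.1, 213.3], 363), (0.71, [202.6, 184.8, 237.1, 204.8], 334)]
red_bay [(0.75, [154.4, 223.4, 203.5, 248.6], 915), (0.45, [208.5, 177.2, 234.2, 195.8], 400)]
blue_bay [(0.62, [347.4, 254.3, 395.5, 291.6], 1123)]
yellow_bay []
green_bay [(0.65, [356.5, 210.8, 385.8, 231.2], 537)]
sample_jar [(0.92, [420.3, 208.6, 435.9, 232.9], 340), (0.74, [356.8, 213.1, 384.6, 234.4], 495)]
petri_dish [(0.86, [148.3, 180.7, 171.4, 198.8], 324)]
```

View pics/top0.png

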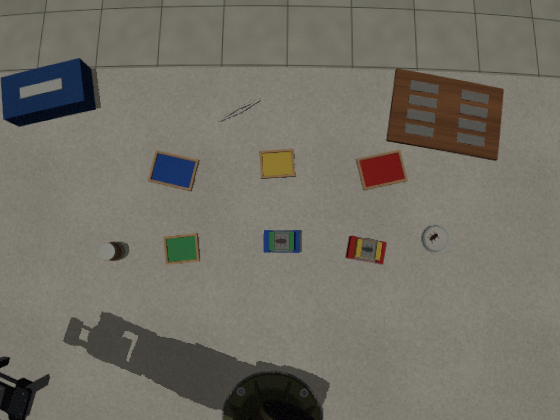

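View pics/scene0.png

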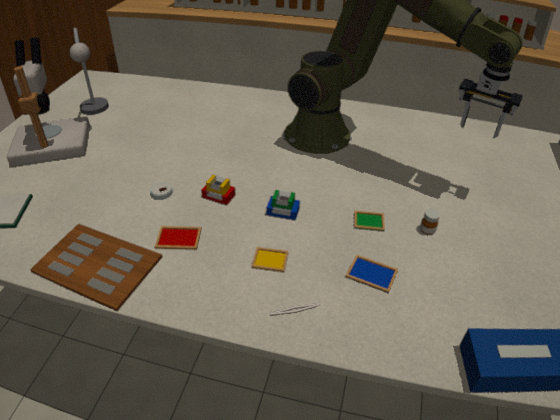

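The top view shows the red box at (366,250) with the yellow one on it, and the blue box at (282,241) with the green one on it. The bays are blue (174,170), yellow (277,164), red (382,170) and green (182,249). The jar is at (113,251) and the dish at (434,238). The scene view agrees. Next I'll measure with the calibration from both views.

```bash
cat >> h.py <<'E'
HUE={'red':[(0,9),(170,180)],'blue':[(100,130)],'yellow':[(20,33)],'green':[(45,85)]}
def mask(p,col,smin=120,vmin=40):
    h=cv2.cvtColor(p['pixels'],cv2.COLOR_RGB2HSV); m=np.zeros(h.shape[:2],bool)
    for a,b in HUE[col]: m|=(h[...,0]>=a)&(h[...,0]<=b)
    return m&(h[...,1]>=smin)&(h[...,2]>=vmin)
def blobs(m,amin=40):
    n,l,st,c=cv2.connectedComponentsWithStats(m.astype(np.uint8))
    return [(int(st[i,4]),c[i],l==i) for i in range(1,n) if st[i,4]>=amin]
def fit(p,m,z):
    "rectangle of mask pixels put on plane z: centre, long side, short side, yaw of LONG side direction"
    ct=np.argwhere(m)[:,::-1].astype(float); X=onz(p,ct,z)[:,:2]
    (c,(w,h),a)=cv2.minAreaRect((X*1000).astype(np.float32)); a=np.radians(a)
    if w<h: w,h,a=h,w,a+np.pi/2
    a=(a+np.pi/2)%np.pi-np.pi/2
    return np.round(np.r_[np.array(c)/1000,w/1000,h/1000,a],4)
def tri(pa,ua,pb,ub):
    (C1,D1),(C2,D2)=ray(pa,ua),ray(pb,ub); A=np.c_[D1[0],-D2[0]]
    s,_,_,_=np.linalg.lstsq(A,C2-C1,rcond=None); return (C1+s[0]*D1[0]+C2+s[1]*D2[0])/2
E
python3 - <<'E'
from h import *
P={c:vision.camera(c) for c in ['top','scene']}
for col in HUE:
    for c in P:
        for a,ct,m in blobs(mask(P[c],col)):
            X=fit(P[c],m,.003)
            if abs(X[1])<.5 and .2<X[0]<.8: print(col,c,a,np.round(ct,1),'z0.003',X,'z.032',fit(P[c],m,.032)[[0,1,4]],'z.064',fit(P[c],m,.064)[[0,1,4]])
# triangulate bay floors from both
E
```

```text
red top 1098 [381.5 169.4] z0.003 [ 0.6444 -0.2741  0.1061  0.072  -1.3365] z.032 [ 0.6387 -0.267  -1.3365] z.064 [ 0.6324 -0.2591 -1.3365]
red top 158 [351.1 246.8] z0.003 [ 0.4427 -0.1953  0.0569  0.023  -0.2404] z.032 [ 0.4426 -0.1903 -0.2404] z.064 [ 0.4425 -0.1848 -0.2404]
red top 92 [381.9 253.1] z0.003 [ 0.4293 -0.2746  0.0558  0.0164 -0.306 ] z.032 [ 0.4295 -0.2675 -0.306 ] z.064 [ 0.4298 -0.2596 -0.306 ]
red scene 251 [220.3 195.3] z0.003 [ 0.4257 -0.2346  0.1105  0.0879  1.3803] z.032 [ 0.459  -0.2199  1.3803] z.064 [ 0.4957 -0.2035  1.3803]
red scene 613 [178.1 236.8] z0.003 [ 0.6465 -0.2732  0.1044  0.0677 -1.3541] z.032 [ 0.6726 -0.2572 -1.3541] z.064 [ 0.7013 -0.2395 -1.3541]
blue top 1012 [172.8 170.2] z0.003 [0.6336 0.2705 0.1031 0.0694 1.3553] z.032 [0.6282 0.2626 1.3553] z.064 [0.6223 0.2538 1.3553]
blue top 117 [266.2 240.4] z0.003 [0.455  0.0197 0.0535 0.0153 0.0195] z.032 [0.4545 0.0187 0.0195] z.064 [0.454  0.0176 0.0195]
blue top 141 [296.4 241.1] z0.003 [ 0.4551 -0.0543  0.056   0.0153  0.0156] z.032 [ 0.4546 -0.0532  0.0156] z.064 [ 0.4541 -0.0521  0.0156]
bl
[... 999 characters left out ...]
869]
green top 90 [271.  240.5] z0.003 [0.4552 0.0095 0.0433 0.0102 0.019 ] z.032 [0.4547 0.0088 0.019 ] z.064 [0.4542 0.008  0.019 ]
green top 89 [291.  240.6] z0.003 [ 0.4561 -0.0415  0.0433  0.0102  0.0156] z.032 [ 0.4556 -0.0408  0.0156] z.064 [ 0.4551 -0.04    0.0156]
green top 615 [180.8 248.4] z0.003 [ 0.4302  0.2409  0.0728  0.0565 -1.4402] z.032 [ 0.4304  0.2338 -1.4402] z.064 [ 0.4307  0.2259 -1.4402]
green scene 160 [282.6 200.7] z0.003 [ 0.407  -0.0289  0.0793  0.0679  0.0664] z.032 [ 0.4409 -0.0208  0.0664] z.064 [ 0.4783 -0.0119  0.0664]
green scene 289 [368.9 220. ] z0.003 [ 0.4327  0.2418  0.0718  0.052  -1.452 ] z.032 [ 0.4657  0.241  -1.452 ] z.064 [ 0.5022  0.2402 -1.452 ]
```

```bash
cat >> h.py <<'E'
def go(x,y,z,yaw):
    s=status.get_obs(); R0=Ro.from_euler('xyz',s['eef_rot'])
    now=R0.as_euler('xyz')[2]; yaw=now+(yaw-now+np.pi/2)%np.pi-np.pi/2
    d=R0.inv().apply(np.array([x,y,z])-s['ee_pos'])/.5
    r=(R0.inv()*Ro.from_euler('xyz',[np.pi,0,yaw])).as_rotvec()/(np.pi/2)
    print('row',np.round(np.r_[d,r],3).tolist(),'yaw',round(yaw,3),'q6',round((np.arctan2(y,x)+np.pi/2-yaw+np.pi)%(2*np.pi)-np.pi,2),'now',np.round(s['ee_pos'],4),round(now,4))
E
python3 -c "
from h import *
go(.4545,-.016,.17,1.588)"
```

```text
row [-0.877, -0.859, 0.071, -0.0, 0.0, 0.796] yaw 1.588 q6 -0.05 now [0.1645 0.5248 0.2054] 2.8378
```

```bash
python3 -m pendant '[-0.877,-0.859,0.071,0,0,0.796,1,-0.877,-0.859,0.071,0,0,0.796,1,-0.877,-0.859,0.071,0,0,0.796,1,-0.877,-0.859,0.071,0,0,0.796,1,-0.877,-0.859,0.071,0,0,0.796,1,-0.877,-0.859,0.071,0,0,0.796,1,-0.877,-0.859,0.071,0,0,0.796,1,-0.877,-0.859,0.071,0,0,0.796,1,-0.877,-0.859,0.071,0,0,0.796,1,-0.877,-0.859,0.071,0,0,0.796,1,-0.877,-0.859,0.071,0,0,0.796,1,-0.877,-0.859,0.071,0,0,0.796,1]' 20
python3 -c "
from h import *
go(.4545,-.016,.17,1.588)"
```

```text
time_s: 2.4
ee_pos: [0.4481, -0.0053, 0.1709]
eef_rot: [3.141, 0.0, 1.587]
force: [0.4, 1.0, 0.8]
grip_width: 0.094
grip_force: 0.0
row [-0.022, 0.012, 0.002, 0.0, 0.0, -0.001] yaw 1.588 q6 -0.05 now [ 0.4481 -0.0053  0.1709] 1.5872
```

```bash
python3 -m pendant '[-0.022,0.012,0,0,0,0,1,-0.022,0.012,0,0,0,0,1,-0.022,0.012,0,0,0,0,1]'
python3 - <<'E'
from h import *
p=vision.camera('wrist'); save(p,'w1')
s=status.get_obs(); C,D=ray(p,[[280,210]]); print(np.round(C,3),np.round(D,2),s['ee_pos'],s['time_s'])
for col in ['green','blue']:
    for a,ct,m in blobs(mask(p,col),100): print(col,a,np.round(ct),fit(p,m,.032),fit(p,m,.064))
E
```

```text
time_s: 2.7
ee_pos: [0.4532, -0.0133, 0.1708]
eef_rot: [-3.141, -0.0, 1.588]
force: [-0.0, 1.4, -0.7]
grip_width: 0.0941
grip_force: 0.0
[0.452 0.063 0.351] [[ 0.01 -0.26 -0.97]] [ 0.45319187 -0.01289656  0.17089293] 2.75
green 1025 [281. 181.] [0.4563 0.0038 0.0483 0.0171 0.0161] [0.4558 0.0098 0.0435 0.0154 0.0161]
green 694 [280. 240.] [ 0.4568 -0.0508  0.0476  0.0128  0.0158] [ 0.4563 -0.0394  0.0428  0.0115  0.0158]
blue 1226 [280. 161.] [0.4559 0.018  0.0545 0.0256 0.0156] [0.4555 0.0225 0.0491 0.023  0.0156]
blue 263 [277. 245.] [ 0.4564 -0.0504  0.0543  0.0197  0.0158] [ 0.4559 -0.039   0.0488  0.0177  0.0158]
```

View pics/w1.png

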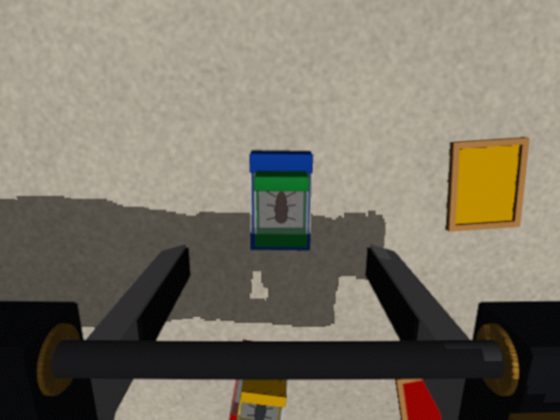

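The wrist view shows the green box centred at about (281,210), between the fingers and square on the blue box. Both views agree on its top at z≈0.064, since its width measures 43.5 mm there. I'll grasp it now.

```bash
python3 -c "
from h import *
go(.4556,-.0155,.042,1.587)"
```

```text
row [-0.005, 0.005, 0.258, -0.0, -0.0, 0.001] yaw 1.587 q6 -0.05 now [ 0.4532 -0.0129  0.1709] 1.5886
```

```bash
python3 -m pendant '[-0.004,0.003,0.1,0,0,0,1,-0.004,0.003,0.19,0,0,0,1,-0.004,0.003,0.24,0,0,0,1,-0.004,0.003,0.258,0,0,0,1,-0.004,0.003,0.258,0,0,0,-0.2,-0.004,0.003,0.258,0,0,0,-0.2,-0.004,0.003,0.258,0,0,0,-0.2,-0.004,0.003,0.258,0,0,0,-0.2,-0.004,0.003,0.258,0,0,0,-0.2,-0.004,0.003,0.258,0,0,0,-0.2]' 20
python3 -c "
from h import *
go(.431,.241,.16,1.696)"
```

```text
time_s: 3.75
ee_pos: [0.4553, -0.0161, 0.0421]
eef_rot: [3.141, 0.0, 1.587]
force: [0.4, -0.5, 0.9]
grip_width: 0.0493
grip_force: 0.0
row [0.515, -0.04, -0.236, 0.0, 0.0, -0.069] yaw 1.696 q6 0.38 now [ 0.4553 -0.0161  0.0421] 1.5873
```

```bash
python3 -m pendant '[0,0,0,0,0,0,-0.3,0,0,0,0,0,0,-0.3,0,0,0,0,0,0,-0.3,0,0,-0.02,0,0,0,-0.3,0,0,-0.08,0,0,0,-0.3,0,0,-0.15,0,0,0,-0.3,0,0,-0.2,0,0,0,-0.3,0,0,-0.2,0,0,0,-0.3]' 20
python3 - <<'E'
from h import *
p=vision.camera('wrist'); save(p,'w2')
go(.431,.241,.16,1.696)
E
```

```text
time_s: 4.55
ee_pos: [0.4565, -0.0161, 0.1452]
eef_rot: [3.136, 0.001, 1.587]
force: [0.7, -0.7, -0.9]
grip_width: 0.0435
grip_force: 20.0
row [0.515, -0.041, -0.034, 0.002, 0.0, -0.069] yaw 1.696 q6 0.38 now [ 0.4557 -0.0161  0.1431] 1.5874
```

View pics/w2.png

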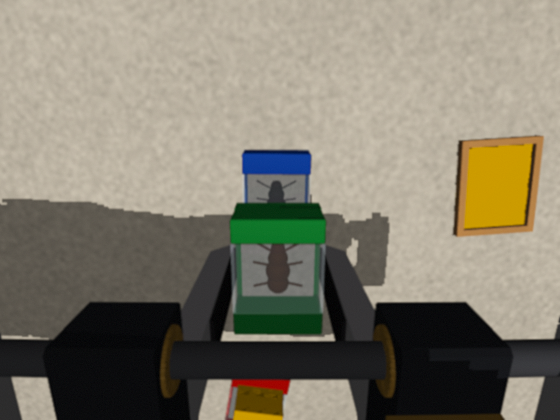

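The green box is held level at (278,270), and the blue box has stayed at (277,180). I'll carry it towards the green bay, stopping short to measure the bay from close by.

```bash
python3 -m pendant '[0.09,-0.04,0,0,0,-0.069,-0.3,0.18,-0.04,0,0,0,-0.069,-0.3,0.27,-0.04,0,0,0,-0.069,-0.3,0.35,-0.04,0,0,0,-0.069,-0.3,0.4,-0.04,0,0,0,-0.069,-0.3,0.4,-0.04,0,0,0,-0.069,-0.3,0.4,-0.04,0,0,0,-0.069,-0.3]' 20
python3 - <<'E'
from h import *
p=vision.camera('wrist'); save(p,'w3')
for a,ct,m in blobs(mask(p,'green'),100): print(a,np.round(ct),fit(p,m,.003))
t=status.get_obs()
z=t['ee_pos'][2]+.022
for a,ct,m in blobs(mask(p,'green'),100): print('held',fit(p,m,z))
go(.431,.241,.16,1.696)
E
```

```text
time_s: 5.3
ee_pos: [0.4312, 0.1835, 0.1406]
eef_rot: [-3.139, 0.001, 1.697]
force: [-0.3, -0.3, -0.9]
grip_width: 0.0436
grip_force: 20.0
6248 [287. 135.] [ 0.4322  0.2401  0.0752  0.0597 -1.4451]
3668 [277. 224.] [0.434  0.1613 0.0875 0.0398 0.1124]
1745 [277. 323.] [0.4468 0.0591 0.0866 0.0226 0.1261]
held [ 0.4269  0.2501  0.0373  0.0296 -1.445 ]
held [0.4278 0.2109 0.0434 0.0198 0.1124]
held [0.4342 0.1602 0.043  0.0112 0.1261]
row [0.115, 0.014, -0.038, -0.001, 0.0, -0.0] yaw 1.696 q6 0.38 now [0.4314 0.183  0.1409] 1.6959
```

View pics/w3.png

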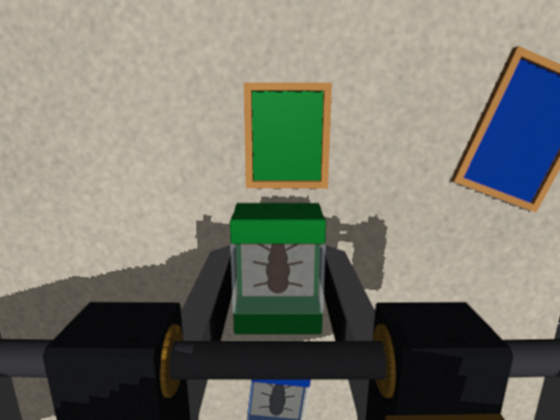

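The green bay is fully visible at (287,135), and the held box sits centred in the fingers. Wrist and top measurements agree within 2 mm.

```bash
python3 -c "
from h import *
go(.4322,.239,.0135,1.6963)"
```

```text
row [0.111, 0.016, 0.255, -0.001, 0.0, -0.0] yaw 1.696 q6 0.38 now [0.4314 0.183  0.1409] 1.6959
```

```bash
python3 -m pendant '[0.07,0.015,0,0,0,0,-0.3,0.111,0.015,0.05,0,0,0,-0.3,0.111,0.015,0.12,0,0,0,-0.3,0.111,0.015,0.18,0,0,0,-0.3,0.111,0.015,0.22,0,0,0,-0.3,0.111,0.015,0.24,0,0,0,-0.3,0.111,0.015,0.25,0,0,0,-0.3,0.111,0.015,0.254,0,0,0,-0.3,0.111,0.015,0.254,0,0,0,-0.3]' 20
```

```text
time_s: 6.25
ee_pos: [0.4328, 0.2395, 0.0154]
eef_rot: [3.141, -0.0, 1.695]
force: [0.0, -0.2, 0.1]
grip_width: 0.0439
grip_force: 20.0
```

```bash
python3 -m pendant '[0,0,0,0,0,0,-0.3,0,0,0.002,0,0,0,-0.3,0,0,0.002,0,0,0,-0.3]' 20; python3 -m pendant '[0,0,0.001,0,0,0,-0.3,0,0,0.002,0,0,0,-0.3,0,0,0.002,0,0,0,-0.3]' 20
```

```text
time_s: 6.55
ee_pos: [0.4325, 0.2397, 0.0141]
eef_rot: [3.141, -0.0, 1.696]
force: [0.5, -0.6, -0.2]
grip_width: 0.0439
grip_force: 20.0
time_s: 6.85
ee_pos: [0.4324, 0.2396, 0.013]
eef_rot: [3.142, -0.0, 1.696]
force: [-1.8, -0.7, 3.1]
grip_width: 0.0438
grip_force: 20.0
```

```bash
python3 -m pendant '[0,0,0,0,0,0,-0.02,0,0,0,0,0,0,0.2,0,0,0,0,0,0,0.5,0,0,0,0,0,0,0.7,0,0,-0.02,0,0,0,0.7,0,0,-0.08,0,0,0,0.8,0,0,-0.16,0,0,0,1,0,0,-0.24,0,0,0,1,0,0,-0.3,0,0,0,1,0,0,-0.3,0,0,0,1]'
python3 - <<'E'
from h import *
p=vision.camera('wrist'); save(p,'w4')
for a,ct,m in blobs(mask(p,'green'),100): print(a,np.round(ct),fit(p,m,.035))
go(.438,-.226,.17,1.433)
E
```

```text
time_s: 7.85
ee_pos: [0.4338, 0.2403, 0.1676]
eef_rot: [3.135, -0.002, 1.696]
force: [-0.0, -0.6, -1.0]
grip_width: 0.094
grip_force: 0.0
2766 [274. 189.] [ 0.4314  0.2455  0.0704  0.0538 -1.4476]
row [-0.926, -0.106, -0.012, 0.002, -0.001, 0.167] yaw 1.433 q6 -0.34 now [0.433  0.2399 0.165 ] 1.6959
```

View pics/w4.png

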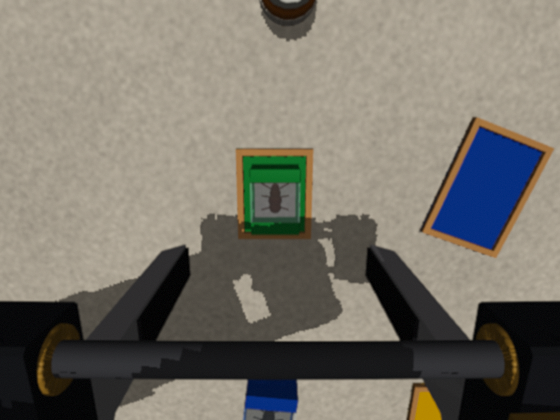

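The green box sits flat inside its rim at (275,195), with green floor showing around it. The yellow box is next.

```bash
python3 -m pendant '[-0.09,-0.01,-0.01,0,0,0.02,1,-0.19,-0.02,-0.01,0,0,0.05,1,-0.29,-0.035,-0.01,0,0,0.08,1,-0.39,-0.05,-0.01,0,0,0.1,1,-0.49,-0.06,-0.01,0,0,0.13,1,-0.59,-0.07,-0.01,0,0,0.15,1,-0.69,-0.08,-0.01,0,0,0.167,1,-0.79,-0.09,-0.01,0,0,0.167,1,-0.87,-0.1,-0.01,0,0,0.167,1,-0.926,-0.106,-0.01,0,0,0.167,1,-0.926,-0.106,-0.01,0,0,0.167,1,-0.926,-0.106,-0.01,0,0,0.167,1]'
python3 - <<'E'
from h import *
p=vision.camera('wrist'); save(p,'w5')
for col in ['yellow','red']:
    for a,ct,m in blobs(mask(p,col),100): print(col,a,np.round(ct),fit(p,m,.032),fit(p,m,.064))
go(.438,-.226,.042,1.433)
E
```

```text
time_s: 9.1
ee_pos: [0.437, -0.2263, 0.1668]
eef_rot: [-3.14, -0.001, 1.432]
force: [0.2, 0.6, 0.3]
grip_width: 0.094
grip_force: 0.0
yellow 2083 [280. 205.] [ 0.4387 -0.2323  0.0694  0.0484  1.4318] [ 0.4396 -0.224   0.0623  0.0435  1.4318]
red 1153 [279. 160.] [ 0.4432 -0.1963  0.0555  0.0297 -0.1395] [ 0.4436 -0.1916  0.0499  0.0267 -0.1395]
red 7210 [494. 210.] [ 0.6309 -0.2641  0.0968  0.0654 -1.342 ] [ 0.6122 -0.2525  0.0869  0.0587 -1.342 ]
red 335 [272. 246.] [ 0.4319 -0.2638  0.0554  0.0197 -0.2272] [ 0.4335 -0.2523  0.0498  0.0177 -0.2272]
row [-0.001, 0.002, 0.25, -0.001, -0.0, 0.0] yaw 1.433 q6 -0.34 now [ 0.4372 -0.2257  0.1671] 1.4335
```

View pics/w5.png

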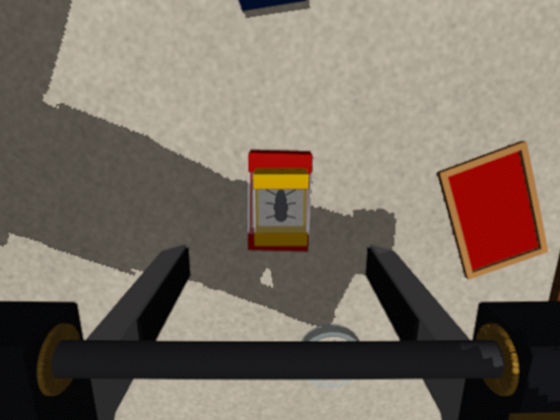

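The yellow box is at (281,207), aligned with the fingers; the red box under it reaches from (280,160) to (272,246). I'll grasp the yellow one now.

```bash
python3 -m pendant '[0,-0.003,0.1,0,0,0,0.8,0,-0.003,0.19,0,0,0,0.6,0,-0.003,0.24,0,0,0,0.5,0,-0.003,0.25,0,0,0,0.3,0,-0.003,0.25,0,0,0,0,0,-0.003,0.25,0,0,0,-0.3,0,-0.003,0.25,0,0,0,-0.3,0,-0.003,0.25,0,0,0,-0.3,0,-0.003,0.25,0,0,0,-0.3]' 20
python3 -m pendant '[0,0,0,0,0,0,-0.3,0,0,0,0,0,0,-0.3,0,0,0,0,0,0,-0.3,0,0,-0.02,0,0,0,-0.3,0,0,-0.08,0,0,0,-0.3,0,0,-0.15,0,0,0,-0.3,0,0,-0.2,0,0,0,-0.3,0,0,-0.2,0,0,0,-0.3]' 20
python3 -c "
from h import *
go(.656,-.06,.142,1.658)"
```

```text
time_s: 10.05
ee_pos: [0.437, -0.2264, 0.0444]
eef_rot: [3.139, 0.001, 1.434]
force: [1.2, 2.1, 7.7]
grip_width: 0.044
grip_force: 20.0
time_s: 10.85
ee_pos: [0.4373, -0.227, 0.1469]
eef_rot: [3.136, 0.003, 1.433]
force: [0.4, 0.2, -1.4]
grip_width: 0.0436
grip_force: 20.0
row [0.391, 0.388, 0.011, 0.004, 0.002, -0.143] yaw 1.658 q6 -0.18 now [ 0.4373 -0.227   0.1469] 1.4335
```

```bash
python3 -m pendant '[0.06,0.06,0,0,0,-0.02,-0.3,0.13,0.13,0,0,0,-0.05,-0.3,0.19,0.19,0,0,0,-0.08,-0.3,0.25,0.25,0,0,0,-0.1,-0.3,0.31,0.31,0,0,0,-0.12,-0.3,0.36,0.36,0,0,0,-0.143,-0.3,0.391,0.388,0,0,0,-0.143,-0.3,0.391,0.388,0,0,0,-0.143,-0.3,0.391,0.388,0,0,0,-0.143,-0.3]' 20
python3 - <<'E'
from h import *
p=vision.camera('wrist'); save(p,'w6')
z=status.get_obs()['ee_pos'][2]+.022
for a,ct,m in blobs(mask(p,'yellow'),100): print(a,np.round(ct),fit(p,m,.003),'held',fit(p,m,z))
go(.656,-.06,.142,1.658)
E
```

```text
time_s: 11.75
ee_pos: [0.6544, -0.0591, 0.1418]
eef_rot: [-3.14, -0.0, 1.658]
force: [-0.2, -0.0, -1.6]
grip_width: 0.0437
grip_force: 20.0
6367 [286. 134.] [ 6.5690e-01 -1.3000e-03  7.6200e-02  6.0800e-02 -1.4835e+00] held [ 0.6523  0.0082  0.0377  0.0301 -1.4835]
7157 [277. 264.] [ 0.6603 -0.1272  0.1332  0.0878 -1.4842] held [ 0.654  -0.054   0.0658  0.0434 -1.4842]
row [-0.001, 0.003, 0.0, -0.001, -0.0, -0.0] yaw 1.658 q6 -0.18 now [ 0.6543 -0.0596  0.1422] 1.6577
```

View pics/w6.png

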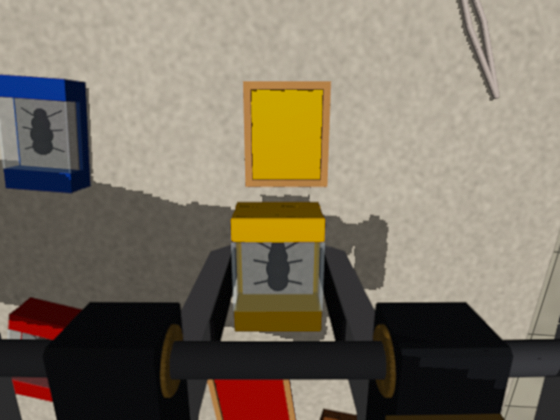

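The yellow bay is at (286,134), all visible, and the yellow box is held level at (277,265). I'll set it down.

```bash
python3 -c "
from h import *
go(.657,-.0035,.015,1.658)"
```

```text
row [0.111, 0.015, 0.254, -0.001, -0.0, -0.0] yaw 1.658 q6 -0.09 now [ 0.6543 -0.0596  0.1422] 1.6577
```

```bash
python3 -m pendant '[0.07,0.015,0,0,0,0,-0.3,0.111,0.015,0.05,0,0,0,-0.3,0.111,0.015,0.12,0,0,0,-0.3,0.111,0.015,0.18,0,0,0,-0.3,0.111,0.015,0.22,0,0,0,-0.3,0.111,0.015,0.24,0,0,0,-0.3,0.111,0.015,0.248,0,0,0,-0.3,0.111,0.015,0.252,0,0,0,-0.3,0.111,0.015,0.252,0,0,0,-0.3,0.111,0.015,0.252,0,0,0,-0.3]' 20; python3 -m pendant '[0,0,0.001,0,0,0,-0.3,0,0,0.002,0,0,0,-0.3]'
```

```text
time_s: 12.8
ee_pos: [0.658, -0.0032, 0.0178]
eef_rot: [3.14, 0.0, 1.658]
force: [0.3, 0.3, -1.3]
grip_width: 0.0437
grip_force: 20.0
time_s: 13.0
ee_pos: [0.6578, -0.0031, 0.0162]
eef_rot: [3.141, 0.0, 1.658]
force: [0.4, -0.4, -1.7]
grip_width: 0.0438
grip_force: 20.0
```

```bash
python3 -m pendant '[0,0,0.001,0,0,0,-0.3,0,0,0.002,0,0,0,-0.3]';  python3 -m pendant '[0,0,0.001,0,0,0,-0.3,0,0,0.002,0,0,0,-0.3]'
```

```text
time_s: 13.2
ee_pos: [0.6577, -0.0031, 0.0155]
eef_rot: [3.141, 0.0, 1.658]
force: [-5.9, 0.6, 9.6]
grip_width: 0.0439
grip_force: 20.0
time_s: 13.4
ee_pos: [0.6577, -0.0031, 0.0154]
eef_rot: [3.141, 0.0, 1.658]
force: [-11.2, -0.2, 18.0]
grip_width: 0.0437
grip_force: 20.0
```

```bash
python3 -m pendant '[0,0,-0.003,0,0,0,-0.3,0,0,-0.003,0,0,0,-0.02,0,0,-0.003,0,0,0,0.2,0,0,-0.003,0,0,0,0.5,0,0,-0.003,0,0,0,0.7,0,0,-0.02,0,0,0,0.7,0,0,-0.08,0,0,0,0.8,0,0,-0.16,0,0,0,1,0,0,-0.24,0,0,0,1,0,0,-0.3,0,0,0,1,0,0,-0.3,0,0,0,1]'
python3 - <<'E'
from h import *
p=vision.camera('wrist'); save(p,'w7')
for a,ct,m in blobs(mask(p,'yellow'),100): print(a,np.round(ct),fit(p,m,.035),fit(p,m,.003))
p=vision.camera('top')
for a,ct,m in blobs(mask(p,'red'),60): print(a,np.round(ct),fit(p,m,.032))
go(.4556,-.017,.16,1.587)
E
```

```text
time_s: 14.5
ee_pos: [0.6593, -0.0032, 0.1696]
eef_rot: [3.134, 0.001, 1.658]
force: [-0.3, 0.9, -0.2]
grip_width: 0.094
grip_force: 0.0
3439 [273. 188.] [ 0.6564  0.0038  0.0725  0.0551 -1.4871] [ 0.657  -0.0033  0.0799  0.0607 -1.4871]
1097 [381. 169.] [ 0.6387 -0.2669  0.103   0.0701 -1.3332]
181 [351. 247.] [ 0.4424 -0.1907  0.0554  0.0201 -0.17  ]
151 [381. 252.] [ 0.4303 -0.2646  0.0546  0.0169 -0.1649]
row [0.008, -0.405, 0.008, 0.001, 0.0, 0.045] yaw 1.587 q6 -0.05 now [ 0.6577 -0.0031  0.1644] 1.6581
```

View pics/w7.png

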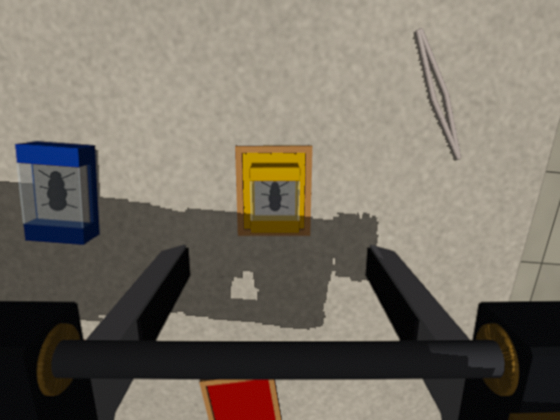

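The yellow box is flat in its bay at (275,192), inside the rim. The blue box at (57,192) is free now, so I'll move over it.

```bash
python3 -m pendant '[0,-0.08,0,0,0,0.045,1,0,-0.17,0,0,0,0.045,1,0.008,-0.26,0,0,0,0.045,1,0.008,-0.34,0,0,0,0.045,1,0.008,-0.405,0,0,0,0.045,1,0.008,-0.405,0,0,0,0.045,1,0.008,-0.405,0,0,0,0.045,1]'
python3 - <<'E'
from h import *
p=vision.camera('wrist'); save(p,'w8')
for a,ct,m in blobs(mask(p,'blue'),100): print(a,np.round(ct),fit(p,m,.032))
go(.4556,-.017,.01,1.587)
E
```

```text
time_s: 15.3
ee_pos: [0.4554, -0.0168, 0.1634]
eef_rot: [-3.141, -0.0, 1.587]
force: [0.3, 0.7, -0.0]
grip_width: 0.0937
grip_force: 0.0
1369 [278. 159.] [ 0.456   0.0208  0.0542  0.0191 -0.0017]
1248 [278. 238.] [ 0.4561 -0.05    0.0539  0.0201  0.0155]
row [-0.0, -0.0, 0.307, -0.0, -0.0, 0.0] yaw 1.587 q6 -0.05 now [ 0.4559 -0.0168  0.1634] 1.5873
```

```bash
python3 -m pendant '[0.001,0,0.1,0,0,0,1,0.001,0,0.19,0,0,0,1,0.001,0,0.26,0,0,0,1,0.001,0,0.295,0,0,0,0.8,0.001,0,0.306,0,0,0,0.7,0.001,0,0.306,0,0,0,0.5,0.001,0,0.306,0,0,0,0.2,0.001,0,0.306,0,0,0,-0.1,0.001,0,0.306,0,0,0,-0.1,0.001,0,0.306,0,0,0,-0.1,0.001,0,0.306,0,0,0,-0.1]' 25
python3 -m pendant '[0,0,0,0,0,0,-0.1,0,0,0,0,0,0,-0.1,0,0,0,0,0,0,-0.1,0,0,-0.02,0,0,0,-0.1,0,0,-0.08,0,0,0,-0.1,0,0,-0.15,0,0,0,-0.1,0,0,-0.23,0,0,0,-0.1,0,0,-0.26,0,0,0,-0.1,0,0,-0.26,0,0,0,-0.1]' 25
python3 -c "
from h import *
go(.62,.2,.142,1.361)"
```

```text
time_s: 16.45
ee_pos: [0.4562, -0.0164, 0.0117]
eef_rot: [3.14, 0.0, 1.587]
force: [-0.9, 0.2, 7.0]
grip_width: 0.0559
grip_force: 25.0
time_s: 17.35
ee_pos: [0.4564, -0.0164, 0.1434]
eef_rot: [3.137, 0.001, 1.587]
force: [0.2, -0.8, -1.9]
grip_width: 0.0559
grip_force: 25.0
row [0.427, 0.334, 0.004, 0.003, 0.0, 0.144] yaw 1.361 q6 0.52 now [ 0.4564 -0.0164  0.1434] 1.5875
```

```bash
python3 -m pendant '[0.07,0.05,0,0,0,0.02,-0.1,0.14,0.11,0,0,0,0.05,-0.1,0.22,0.17,0,0,0,0.08,-0.1,0.29,0.23,0,0,0,0.1,-0.1,0.36,0.28,0,0,0,0.12,-0.1,0.41,0.32,0,0,0,0.144,-0.1,0.427,0.334,0,0,0,0.144,-0.1,0.427,0.334,0,0,0,0.144,-0.1,0.427,0.334,0,0,0,0.144,-0.1]' 25
python3 - <<'E'
from h import *
p=vision.camera('wrist'); save(p,'w9')
z=status.get_obs()['ee_pos'][2]+.022
for a,ct,m in blobs(mask(p,'blue'),100): print(a,np.round(ct),fit(p,m,.003),'held',fit(p,m,z))
go(.635,.2705,.142,1.361)
E
```

```text
time_s: 18.25
ee_pos: [0.6182, 0.1994, 0.1395]
eef_rot: [-3.14, 0.001, 1.361]
force: [-0.1, 0.4, -2.2]
grip_width: 0.056
grip_force: 25.0
19499 [279. 172.] [0.6165 0.1903 0.2695 0.1105 1.3614] held [0.6255 0.2327 0.134  0.0549 1.3614]
row [0.146, 0.003, -0.004, -0.001, 0.0, -0.0] yaw 1.361 q6 0.61 now [0.6183 0.1992 0.14  ] 1.361
```

View pics/w9.png

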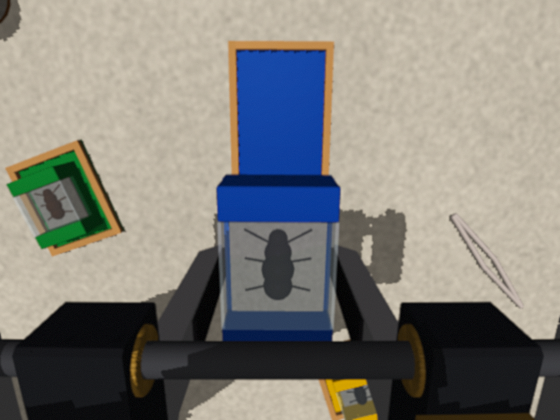

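```bash
python3 - <<'E'
from h import *
p=vision.camera('wrist'); s=status.get_obs()
m=mask(p,'blue'); m[170:]=False
f=fit(p,m,.003); print(f); L=f[2]; u=np.array([np.cos(f[4]),np.sin(f[4])])
c=f[:2]+u*(L/2-.053); print('bay',c,'W',f[3])
g=np.where(p['pixels'][170:200,279].astype(int).sum(1)); print(p['pixels'][172:194,279,2].tolist())
t=s['ee_pos'][:2]
for r in (178,186,190): print(r,(onz(p,[[279,r]],s['ee_pos'][2]+.022)[0,:2]-t)@u)
n=np.array([-u[1],u[0]])
for c2 in (219,339): print(c2,(onz(p,[[c2,200]],s['ee_pos'][2]+.022)[0,:2]-t)@n)
go(*c,.0145,f[4])
E
```

```text
[0.6363 0.274  0.0973 0.0716 1.357 ]
bay [0.63537705 0.26974904] W 0.0716
[159, 151, 120, 79, 61, 61, 63, 63, 63, 62, 64, 62, 64, 76, 107, 137, 152, 156, 156, 156, 157, 156]
178 0.048913653455459914
186 0.045345184334200435
190 0.04354546659329326
219 0.026379645946835784
339 -0.027100551868103923
row [0.145, 0.004, 0.252, -0.0, 0.0, 0.002] yaw 1.357 q6 0.62 now [0.6185 0.1991 0.1405] 1.3606
```

The blue box is held level and centred, with its lid edge at row 186. The bay's far end is visible at (238–326, 50), and wrist and top measurements agree within 1 mm. I'll lower it.

```bash
python3 -m pendant '[0.07,0.004,0,0,0,0.001,-0.1,0.145,0.004,0,0,0,0.001,-0.1,0.145,0.004,0.06,0,0,0.001,-0.1,0.145,0.004,0.13,0,0,0.001,-0.1,0.145,0.004,0.19,0,0,0.001,-0.1,0.145,0.004,0.22,0,0,0.001,-0.1,0.145,0.004,0.24,0,0,0.001,-0.1,0.145,0.004,0.247,0,0,0.001,-0.1,0.145,0.004,0.249,0,0,0.001,-0.1,0.145,0.004,0.249,0,0,0.001,-0.1]' 25; python3 -m pendant '[0,0,0.001,0,0,0,-0.1,0,0,0.002,0,0,0,-0.1]'
```

```text
time_s: 19.35
ee_pos: [0.6365, 0.2706, 0.0175]
eef_rot: [3.14, -0.001, 1.36]
force: [0.3, -0.4, -1.7]
grip_width: 0.0557
grip_force: 25.0
time_s: 19.55
ee_pos: [0.6363, 0.2706, 0.016]
eef_rot: [3.141, -0.001, 1.36]
force: [0.0, -1.2, -2.0]
grip_width: 0.056
grip_force: 25.0
```

```bash
python3 -m pendant '[0,0,0.001,0,0,0,-0.1,0,0,0.002,0,0,0,-0.1]'
```

```text
time_s: 19.75
ee_pos: [0.6361, 0.2705, 0.0148]
eef_rot: [3.141, -0.0, 1.36]
force: [-3.9, -0.2, 6.5]
grip_width: 0.0562
grip_force: 25.0
```

```bash
python3 -m pendant '[0,0,-0.001,0,0,0,0.15,0,0,-0.001,0,0,0,0.25,0,0,-0.001,0,0,0,0.5,0,0,-0.001,0,0,0,0.8,0,0,-0.02,0,0,0,0.9,0,0,-0.08,0,0,0,1,0,0,-0.16,0,0,0,1,0,0,-0.24,0,0,0,1,0,0,-0.3,0,0,0,1,0,0,-0.3,0,0,0,1]'
python3 - <<'E'
from h import *
p=vision.camera('wrist'); save(p,'w10')
for a,ct,m in blobs(mask(p,'blue'),100): print(a,np.round(ct),fit(p,m,.035),fit(p,m,.003))
go(.4365,-.0,.17,1.404)
E
```

```text
time_s: 20.75
ee_pos: [0.6375, 0.2711, 0.1706]
eef_rot: [3.134, -0.005, 1.36]
force: [0.3, 0.9, -0.2]
grip_width: 0.0941
grip_force: 0.0
4327 [273. 190.] [0.6365 0.2751 0.0977 0.0648 1.3573] [0.635  0.268  0.1076 0.0714 1.3573]
row [-0.613, -0.278, -0.008, 0.002, -0.001, -0.028] yaw 1.404 q6 0.17 now [0.6367 0.2707 0.1673] 1.3597
```

View pics/w10.png

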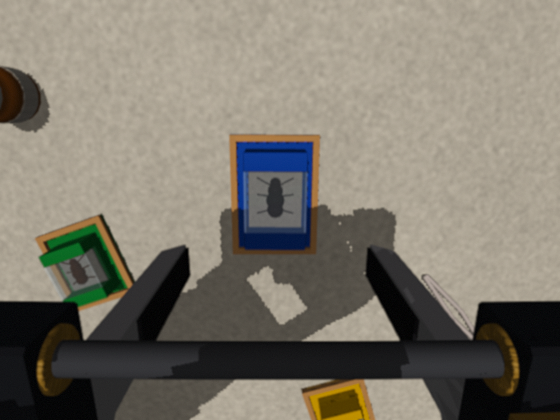

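The blue box lies flat in its bay at (275,197), inside the rim. The last one is red.

```bash
python3 -m pendant '[-0.08,-0.03,0,0,0,0,1,-0.17,-0.07,0,0,0,-0.01,1,-0.26,-0.11,0,0,0,-0.028,1,-0.35,-0.15,0,0,0,-0.028,1,-0.44,-0.19,0,0,0,-0.028,1,-0.53,-0.23,0,0,0,-0.028,1,-0.6,-0.27,0,0,0,-0.028,1,-0.613,-0.278,0,0,0,-0.028,1]'
python3 -c "
from h import *
go(.4365,-.228,.165,1.404)"
```

```text
time_s: 21.6
ee_pos: [0.4334, -0.0021, 0.1636]
eef_rot: [-3.14, 0.0, 1.401]
force: [0.3, 0.7, 0.1]
grip_width: 0.0939
grip_force: 0.0
row [-0.444, 0.082, -0.003, -0.001, 0.0, -0.002] yaw 1.404 q6 -0.31 now [ 0.4334 -0.0021  0.1636] 1.4013
```

```bash
python3 -m pendant '[-0.09,0.02,0,0,0,0,1,-0.18,0.035,0,0,0,0,1,-0.27,0.05,0,0,0,0,1,-0.36,0.07,0,0,0,0,1,-0.42,0.08,0,0,0,0,1,-0.444,0.082,0,0,0,0,1,-0.444,0.082,0,0,0,0,1,-0.444,0.082,0,0,0,0,1]'
python3 - <<'E'
from h import *
p=vision.camera('wrist'); save(p,'w11')
for a,ct,m in blobs(mask(p,'red'),100): print(a,np.round(ct),fit(p,m,.032))
go(.4365,-.228,.01,1.404)
E
```

```text
time_s: 22.4
ee_pos: [0.4394, -0.2247, 0.1639]
eef_rot: [-3.141, -0.001, 1.404]
force: [0.1, -0.5, 0.5]
grip_width: 0.0942
grip_force: 0.0
7378 [495. 207.] [ 0.6311 -0.264   0.0968  0.0655 -1.3405]
1492 [276. 164.] [ 0.4431 -0.1947  0.0553  0.0269 -0.1458]
1260 [276. 243.] [ 0.4322 -0.2621  0.0555  0.0213 -0.1868]
row [-0.008, -0.005, 0.308, -0.0, -0.0, 0.001] yaw 1.404 q6 -0.31 now [ 0.4395 -0.2245  0.1641] 1.4049
```

```bash
python3 -m pendant '[-0.008,-0.001,0.1,0,0,0,1,-0.008,-0.001,0.19,0,0,0,1,-0.008,-0.001,0.26,0,0,0,1,-0.008,-0.001,0.295,0,0,0,0.8,-0.008,-0.001,0.307,0,0,0,0.7,-0.008,-0.001,0.307,0,0,0,0.5,-0.008,-0.001,0.307,0,0,0,0.2,-0.008,-0.001,0.307,0,0,0,-0.1,-0.008,-0.001,0.307,0,0,0,-0.1,-0.008,-0.001,0.307,0,0,0,-0.1,-0.008,-0.001,0.307,0,0,0,-0.1]' 25
python3 -m pendant '[0,0,0,0,0,0,-0.1,0,0,0,0,0,0,-0.1,0,0,0,0,0,0,-0.1,0,0,-0.02,0,0,0,-0.1,0,0,-0.08,0,0,0,-0.1,0,0,-0.15,0,0,0,-0.1,0,0,-0.23,0,0,0,-0.1,0,0,-0.26,0,0,0,-0.1,0,0,-0.26,0,0,0,-0.1]' 25
python3 -c "
from h import *
go(.63,-.344,.142,1.799)"
```

```text
time_s: 23.55
ee_pos: [0.4387, -0.2299, 0.0119]
eef_rot: [3.14, 0.0, 1.404]
force: [-1.8, 2.0, 7.4]
grip_width: 0.0559
grip_force: 25.0
time_s: 24.45
ee_pos: [0.439, -0.2302, 0.1436]
eef_rot: [3.137, 0.002, 1.404]
force: [-0.0, -0.3, -1.1]
grip_width: 0.0557
grip_force: 25.0
row [-0.161, 0.415, 0.005, 0.003, 0.002, -0.252] yaw 1.799 q6 -0.73 now [ 0.439  -0.2302  0.1436] 1.4036
```

```bash
python3 -m pendant '[-0.02,0.06,0,0,0,-0.03,-0.1,-0.05,0.14,0,0,0,-0.07,-0.1,-0.075,0.22,0,0,0,-0.11,-0.1,-0.1,0.3,0,0,0,-0.15,-0.1,-0.12,0.38,0,0,0,-0.19,-0.1,-0.14,0.44,0,0,0,-0.23,-0.1,-0.151,0.476,0,0,0,-0.252,-0.1,-0.151,0.476,0,0,0,-0.252,-0.1,-0.151,0.476,0,0,0,-0.252,-0.1]' 25
python3 - <<'E'
from h import *
p=vision.camera('wrist'); save(p,'w12'); s=status.get_obs()
m=mask(p,'red'); m[165:]=False
bs=max(blobs(m,100),key=lambda b:b[0]); f=fit(p,bs[2],.003); print(f); 
a=f[4]%np.pi; u=np.array([np.cos(a),np.sin(a)]); c=f[:2]+u*(f[2]/2-.053); print('bay',c,a)
t=s['ee_pos'][:2]; v=p['pixels'][160:200,279,0].astype(int); print(v.tolist())
for r in (178,186,190): print(r,(onz(p,[[279,r]],s['ee_pos'][2]+.022)[0,:2]-t)@u)
go(*c,.0165,a)
E
```

```text
time_s: 25.35
ee_pos: [0.6596, -0.3434, 0.1389]
eef_rot: [-3.14, -0.002, 1.799]
force: [-0.1, -0.6, -1.6]
grip_width: 0.0556
grip_force: 25.0
[ 0.6439 -0.266   0.0917  0.0724 -1.3396]
bay [ 0.64553837 -0.27295976] 1.8019926535897932
[211, 211, 210, 212, 211, 210, 210, 210, 210, 211, 210, 205, 175, 126, 96, 91, 92, 94, 92, 95, 93, 89, 90, 112, 157, 190, 204, 209, 207, 208, 208, 208, 208, 207, 207, 207, 206, 206, 207, 207]
178 0.048756525048516464
186 0.04519468792349466
190 0.043398430065888574
row [0.143, 0.005, 0.247, -0.001, -0.001, -0.002] yaw 1.802 q6 -0.63 now [ 0.6596 -0.3434  0.1397] 1.7987
```

View pics/w12.png

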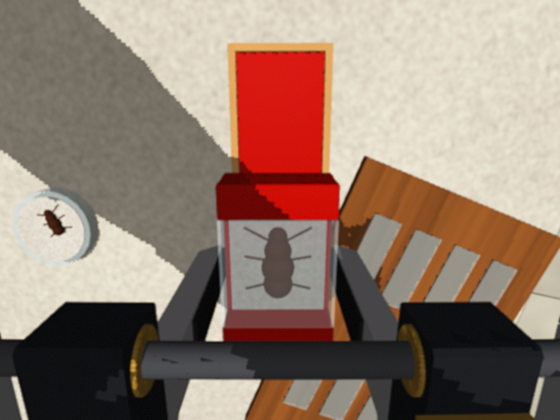

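The red box is held level and its bay is seen ahead at (280,110). The dish at (52,228) is untouched. I'll lower the box.

```bash
python3 -m pendant '[0.07,0.004,0,0,0,-0.002,-0.1,0.141,0.004,0,0,0,-0.002,-0.1,0.141,0.004,0.06,0,0,-0.002,-0.1,0.141,0.004,0.13,0,0,-0.002,-0.1,0.141,0.004,0.19,0,0,-0.002,-0.1,0.141,0.004,0.22,0,0,-0.002,-0.1,0.141,0.004,0.24,0,0,-0.002,-0.1,0.141,0.004,0.246,0,0,-0.002,-0.1,0.141,0.004,0.248,0,0,-0.002,-0.1,0.141,0.004,0.248,0,0,-0.002,-0.1]' 25; python3 -m pendant '[0,0,0.001,0,0,0,-0.1,0,0,0.002,0,0,0,-0.1]'
```

```text
time_s: 26.4
ee_pos: [0.6468, -0.2749, 0.018]
eef_rot: [3.14, 0.001, 1.803]
force: [0.0, -0.2, -2.4]
grip_width: 0.056
grip_force: 25.0
time_s: 26.6
ee_pos: [0.6465, -0.2748, 0.0165]
eef_rot: [3.141, 0.001, 1.803]
force: [0.1, 0.0, -1.8]
grip_width: 0.056
grip_force: 25.0
```

```bash
python3 -m pendant '[0,0,0.001,0,0,0,-0.1,0,0,0.001,0,0,0,-0.1]'
```

```text
time_s: 26.8
ee_pos: [0.6463, -0.2746, 0.0153]
eef_rot: [-3.142, 0.0, 1.803]
force: [-0.3, 0.2, -1.5]
grip_width: 0.0559
grip_force: 25.0
```

```bash
python3 -m pendant '[0,0,0.001,0,0,0,-0.1,0,0,0.001,0,0,0,-0.1]'
```

```text
time_s: 27.0
ee_pos: [0.6463, -0.2747, 0.015]
eef_rot: [3.141, 0.0, 1.803]
force: [-0.7, 1.4, 0.5]
grip_width: 0.056
grip_force: 25.0
```

```bash
python3 -m pendant '[0,0,0.001,0,0,0,-0.1,0,0,0.001,0,0,0,-0.1,0,0,0.001,0,0,0,0.15,0,0,0.001,0,0,0,0.25,0,0,0,0,0,0,0.5,0,0,0,0,0,0,0.8,0,0,-0.02,0,0,0,0.9,0,0,-0.08,0,0,0,1,0,0,-0.16,0,0,0,1,0,0,-0.24,0,0,0,1,0,0,-0.3,0,0,0,1,0,0,-0.3,0,0,0,1]'
python3 - <<'E'
from h import *
p=vision.camera('wrist'); save(p,'w13')
q=vision.camera('scene'); save(q,'s13')
cv2.imwrite('pics/end.png',cv2.cvtColor(np.hstack([cv2.resize(q['pixels'][150:330,110:470],(520,260)),p['pixels'][100:360,140:420]]),cv2.COLOR_RGB2BGR))
for n in ('sample_jar','petri_dish'): print([(d['score'],d['extent']) for d in silhouettes(n,q)][:1])
E
```

```text
time_s: 28.2
ee_pos: [0.6478, -0.2753, 0.1711]
eef_rot: [3.135, 0.005, 1.803]
force: [0.4, -1.0, 0.3]
grip_width: 0.0938
grip_force: 0.0
[(0.69, [356.2, 212.6, 386.5, 233.0])]
[(0.55, [149.6, 183.3, 172.6, 197.5])]
```

View pics/end.png

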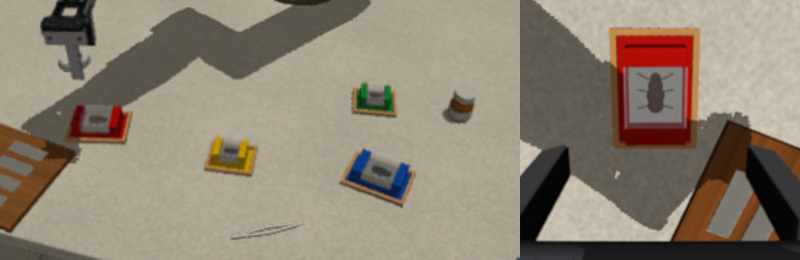

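The picture shows all four boxes flat in their own bays: red at (98,122), yellow (231,153), green (376,99) and blue (379,175), with the close-up confirming red inside its rim. The jar and the dish are where they were; the network's jar hit was really the green bay, but the jar shows at its old place. The gripper is clear, so I'm handing in.

```bash
python3 -c "
from h import *
print(order.hand_in())"
```

```text
the job is handed in; nothing more can be done
None
```

All four specimen boxes are upright and flat in the bays of their own colour, the jar and dish were left untouched, and the job was handed in at about 28 s on the robot's clock.

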